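# Frame a plate under the recipe camera

## Task

Get the recipe camera ready for an overhead shot: push the big plate flat across the worktop, without lifting it, until it lies centred on the round cork mat, and come away from it. Then pinch the black block at the top of the camera's telescopic stand so that the button on it is squeezed fully in, and with the button kept in pull the camera straight up past the first stop to the second stop, the end of its travel. Finish while still holding it there at full height, button squeezed; do not let go, and leave the other things on the worktop where they stand.

Things in the scene. Friction and masses are not known exactly. Their poses are not given: they have to be found in the camera images.
- plate: large white plate (a flat stack of them, moving as one), round, 260 mm across, 34 mm high, solid below, about 0.5 to 0.9 kg, loose. Origin at the centre of its underside.
- mat_centre (a point): centre of the round cork mat, 290 mm across and under 1 mm thick, so things slide over its edge freely; it lies beside the camera stand, 210 mm from the column's axis, and belongs to it. On the worktop surface (z = 0).
- camera_stand: fixed telescopic camera stand: foot 90 mm across, outer tube 28 mm thick, black collar 36 mm thick with its top at z = 152 mm and a small screw on its -y side; a 20 mm inner tube carries a black grip block with the camera. Origin under the column's axis on the worktop; z up, +y points to the mat centre, -x is the button's side (towards the robot, give or take the stand's yaw).
- camera_grip (a point): where to pinch, along x: middle of the black grip block at the height of the button's centre, z = 192 mm when down; rises with the block. Axes as the stand's. The block is 34 mm in x, 30 mm in y, from 24 mm below to 20 mm above this point. On its +y side hangs the camera: bracket 8 to 20 mm below this point, camera body from 33 mm outward, up to 12 mm above this point.
- button_face (a point): centre of the outer face of the round aluminium button, 18 mm across, on the block's -x face. It stands out 8 mm, 2 mm when fully in, so the pinch is 42 mm wide at first and 36 mm with the button in. Moves with the button; axes as the stand's.
- camera_button (a joint): travel of the button in m: 0 out, 0.006 fully in. Spring: moves from 3 N, fully in at 6.6 N. While it is in by more than about 4 mm the telescope is free; when out, a pin locks the telescope at home and at the first stop.
- camera_head (a joint): height by which the telescope is drawn out, in m: 0 home (start), 0.040 first stop (locks there only if the button is let out), 0.080 second stop, the hard end. Spring and weight pull it down with about 5 to 7 N; the second stop does not lock, so it sinks to the first stop if let go.
- pepper_mill: wooden pepper mill, 58 mm across, 170 mm high, bystander at the back right. Origin at its underside.
- salt_shaker: salt shaker, 44 mm across, 90 mm high, bystander behind the camera stand. Origin at its underside.
- garlic: garlic bulb, 54 mm, bystander in front of the camera stand. Origin at its underside.
- beaker: two-tone ceramic beaker without handle, 70 mm across, 78 mm high, bystander at the left. Origin at its underside.

How it is judged:
On the way, in this order (a step that is already met when the one before it is completed fails the run):
1. the plate lies centred on the mat, at rest and let alone, telescope still home (horizontal distance between plate and mat_centre below 0.025 m and linear speed of plate below 0.01 m/s and contact force between the fingers and plate below 0.2 N and value of joint camera_head below 0.005 m), for 0.2 s.
2. the button is squeezed in while the telescope is still home (value of joint camera_button above 0.0045 m and value of joint camera_head below 0.01 m), for 0.05 s.
3. drawn past the first stop with the button in (value of joint camera_head above 0.045 m and value of joint camera_button above 0.0045 m), for 0.05 s.
At the end, for the whole second after the job is handed in: The gripper still holds the grip block with the button in (over 4.5 mm) and the telescope at its second stop (drawn out over 75 of 80 mm), at rest; the plate lies flat and still with its centre within 25 mm of the mat's centre (value of joint camera_head above 0.075 m and value of joint camera_button above 0.0045 m and velocity of joint camera_head below 0.01 m/s and contact force between the fingers and camera_stand above 2 N and horizontal distance between plate and mat_centre below 0.025 m and angle between plate's own z axis and vertical below 0.05 rad and height (world z) of plate below 0.005 m and linear speed of plate below 0.01 m/s); the arm keeps its last pose, push and grip.
It fails at once if the plate is lifted or tipped (height (world z) of plate above 0.012 m or angle between plate's own z axis and vertical above 0.12 rad).
It fails at once if a bystander is moved by more than 30 mm (distance of any of pepper_mill, salt_shaker, garlic, beaker from where it was at the start of the episode above 0.03 m).
It also fails if it takes over 51 s, if anything falls off the work surface, if the arm or the gripper's body presses on something with over 40 N, if the wrist force passes 120 N, or if a joint passes its speed limit or range.

## Robot

A 6-joint arm with a two-finger parallel gripper is mounted at the origin on a cart in front of the work surface, level with it; the furniture and walls round the work are solid. World frame = base frame: x ahead of the robot, y to its left, z up, the work surface at z = 0. Lengths are in m, angles in rad, forces in N, time in s.
With the tool pointing down it reaches from about 0.35 to 1 m from the base axis. Payload 7.1 kg.
Tool frame: the origin (TCP) lies at the very end of the fingers, on their centre line; the grasp point (between the pads) lies 19 mm behind it; z points along the fingers, y is the line along which they close (so a half turn about z gives the same grasp; the last joint's range is limited). The gripper opens to 85 mm and grips with 20 to 120 N. Pads are 22 mm wide; open, the fingers measure 114 mm over their backs; the gripper's body (76 mm by 85 mm) begins 54 mm behind the grasp point. The pads swing forward as they close: fully open they stand 13 mm farther back than shut.
Start: joints at [1.12, 0.423, 1.63, -0, 1.089, -0.019], TCP at [0.262, 0.568, 0.231] pointing down, gripper open.
Joint ranges: [-3, 3], [-0.9, 2.11], [0.09, 2.58], [-1.31, 4.45], [0.11, 2.69], [-2.54, 2.54]. Speed limits (rad/s): [2.39, 2.39, 3.01, 3.14, 3.14, 3.14].

## Interface

Orientations are given as [roll, pitch, yaw] about the fixed x, y, z axes, in that order (R = Rz(yaw) Ry(pitch) Rx(roll)).
In Python, from cell import env, vision, order gives the robot as it stands (env), with the cameras (vision) and the job (order).
- The arm moves only by the shell command python3 steer.py 'ROWS'. ROWS is a JSON list of rows, 1 to 5 of them, each of 7 numbers: a rotation vector rx, ry, rz in rad, then dx, dy, dz in m, then the opening from 0.0 (shut) to 1.0 (fully open); each row is the pose to reach, as a shift and turn from the pose commanded when the command began, along the tool's axes at that moment; what a row does not reach only later rows make up. A row lasts 1/12 s, in which the tool goes at most 0.0417 m and 0.125 rad, less where a joint would pass 70% of its speed; a pose out of reach is approached as far as the arm can. The fingers move at their own pace and stop on an object; the grip force is fixed at half the most. Time passes only in rows, so rows that do not move let the fingers close. It prints the time, the measured TCP pose, the force, the opening and the grip force at its end.
- env.sense(): the state, without advancing time (a new reading comes with each control period).
- vision.snapshot(name): name is "scene" or "top" or "wrist"; returns the picture (384x512x3 uint8, red, green, blue); there is no depth.
- vision.camera_info(name): a dict with "vfov" (degrees; the focal length in pixels is half the picture's height over the tangent of half this angle, whatever the lens; pixels are square), "cx", "cy" (the principal point, pixels), "R" (3x3) and "t" (3): a world point X has camera coordinates R X + t. Camera axes: x right, y down, z forward; pixel columns grow to the right and rows downward; lengths in m; the calibration is good to about 2 mm. A picture is of the moment at which its call begins: read the wrist's pose just before it. camera_info takes no time and is no camera call; for the wrist camera it gives the pose at the moment of the call.
- order.finish_job(): hands the job in; it is judged then, once.
The state is a dict: "t": time; "qpos": joint angles; "dq": joint speeds; "joint_torque": joint torques, N m; "tool_pos": TCP position; "orientation": TCP orientation; "force": force on the tool from outside, world axes, zero at the start; "torque": the same for the moment, N m; "finger_gap": opening from 0.0 (shut) to 1.0 (fully open); "gripper_force": force on a finger pad.
Only numpy, scipy, OpenCV 4.12 (cv2) and the standard library are available. Lean on these libraries where they do the work, as an engineer would, in place of code of your own. Each camera call takes 0.05 s, during which the arm holds its last target. There are 200 camera calls.

## Working session

There is one attempt and no reset: what is moved stays moved. The work goes in short steps, Python scripts to look and compute and a shell command to move; the robot and the scene stay as the last step left them, time stands still between calls to the robot, and variables do not carry over. Pictures are saved under pics/ and viewed, at most 10 in all, crops included, and the job is handed in when it is done.

```bash
mkdir -p pics; ls
python3 - <<'E'
from cell import env, vision, order
import cv2,numpy as np
for n in("scene","top"):
    im=vision.snapshot(n); cv2.imwrite(f"pics/{n}0.png",im[:,:,::-1])
    c=vision.camera_info(n); print(n,c["vfov"],c["cx"],c["cy"],np.round(c["R"],3).tolist(),np.round(c["t"],3))
print(env.sense())
E
```

```text
cell.py
pics
steer.py
scene 54.7737809943362 254.15276529904895 193.3826639566557 [[0.676, -0.737, 0.019], [-0.573, -0.542, -0.615], [0.463, 0.405, -0.788]] [-0.277  0.525  1.065]
top 53.92512706881395 258.4023008307356 190.09200455363077 [[-0.011, -1.0, 0.009], [-0.997, 0.01, -0.072], [0.072, -0.01, -0.997]] [0.186 0.582 1.311]
{'t': 0.1, 'qpos': array([ 1.12000763e+00,  4.23757917e-01,  1.63062629e+00, -2.45623514e-05,
        1.08860894e+00, -1.90005748e-02]), 'dq': array([-0.00115399, -0.0010396 , -0.00163474,  0.0002478 ,  0.00031204,
        0.00059822]), 'joint_torque': array([ 6.14032742e-04, -5.58427370e+01, -2.82446444e+01, -6.14098724e-06,
        2.92442834e-03,  7.23074550e-06]), 'tool_pos': array([0.26132278, 0.56719055, 0.23062249]), 'orientation': array([-3.14019200e+00, -4.86655424e-06,  2.70981593e+00]), 'force': array([ 0.22009954, -0.75578334,  0.56560542]), 'torque': array([-0.0083664 , -0.01099428,  0.01255938]), 'gripper_force': 0.0, 'finger_gap': 1.0022733258047576}
```

View pics/scene0.png

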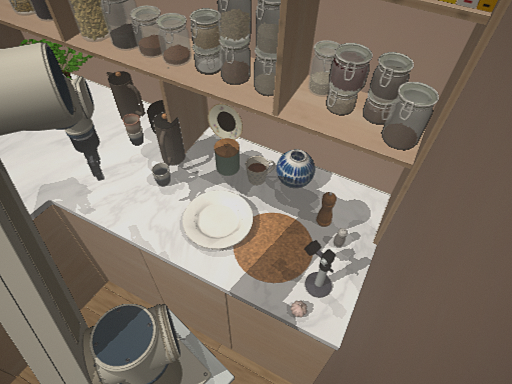

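View pics/top0.png

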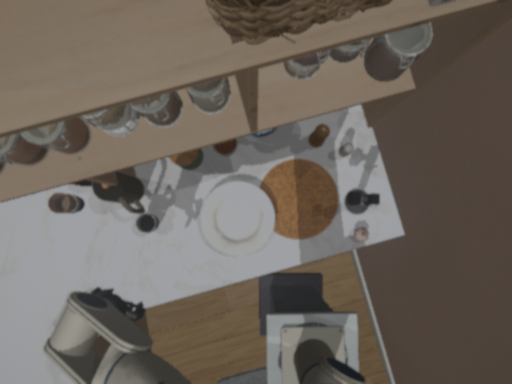

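The top view shows the plate at about (238,217), the mat at (302,199) and the stand foot at about (357,201), with the garlic in front of the stand at (361,233). Next I'll measure these properly.

```bash
cat > h.py <<'E'
import numpy as np,cv2
from cell import env, vision, order
def ray(n,u,v,c=None):
    c=c or vision.camera_info(n); f=192/np.tan(np.radians(c["vfov"]/2)); R=np.array(c["R"]);t=np.array(c["t"])
    return -R.T@t, R.T@np.array([(u-c["cx"])/f,(v-c["cy"])/f,1.])
def onz(n,u,v,z,c=None):
    o,d=ray(n,u,v,c); return o+d*(z-o[2])/d[2]
def pix(n,X,c=None):
    c=c or vision.camera_info(n); f=192/np.tan(np.radians(c["vfov"]/2))
    p=np.array(c["R"])@X+np.array(c["t"]); return np.array([c["cx"]+f*p[0]/p[2],c["cy"]+f*p[1]/p[2]])
def fitcircle(P):
    A=np.c_[2*P,np.ones(len(P))]; s=np.linalg.lstsq(A,(P**2).sum(1),rcond=None)[0]
    return s[:2],np.sqrt(s[2]+s[0]**2+s[1]**2)
def big(m):
    cs,_=cv2.findContours(m.astype(np.uint8),cv2.RETR_EXTERNAL,cv2.CHAIN_APPROX_NONE); return max(cs,key=cv2.contourArea)[:,0,:]
E
python3 - <<'E'
from h import *
for n in("scene","top"):
    im=cv2.imread(f"pics/{n}0.png"); h=cv2.cvtColor(im,cv2.COLOR_BGR2HSV)
    roi=np.zeros(im.shape[:2],bool)
    if n=="top": roi[150:250,255:345]=1
    else: roi[205:290,225:325]=1
    m=roi&(h[...,0]<20)&(h[...,1]>90)&(h[...,2]>60)
    c=big(m); hull=cv2.convexHull(c)[:,0]
    P=np.array([onz(n,*p,0.)[:2] for p in hull])
    ctr,r=fitcircle(P)
    for k in range(6):
        d=np.linalg.norm(P-ctr,axis=1); g=abs(d-.145)<.01
        if g.sum()<6: break
        ctr,r=fitcircle(P[g])
    print(n,"mat",ctr,r,g.sum(),len(P))
    # plate
    x,y=(238,217) if n=="top" else (218,220)
    print("plate px vals",[h[y,x+d].tolist() for d in (-45,-38,-33,-20,0,20,33,38,45)])
im=cv2.imread("pics/top0.png")[140:250,180:410]; a=cv2.resize(im,None,fx=3.4,fy=3.4,interpolation=cv2.INTER_CUBIC)
cv2.imwrite("pics/c1.png",a[:, :800])
im=cv2.imread("pics/scene0.png")[180:325,170:365]; cv2.imwrite("pics/c2.png",cv2.resize(im,None,fx=4,fy=4,interpolation=cv2.INTER_CUBIC))
E
```

```text
scene mat [0.55345216 0.03988827] 0.1427763014199517 32 32
plate px vals [[23, 9, 223], [15, 11, 185], [19, 24, 221], [21, 24, 202], [26, 18, 222], [27, 11, 222], [30, 11, 229], [14, 107, 126], [14, 125, 163]]
top mat [0.55414816 0.03871634] 0.13975284033086652 34 34
plate px vals [[120, 2, 130], [90, 2, 155], [90, 3, 161], [90, 3, 161], [105, 6, 163], [60, 2, 160], [114, 8, 164], [14, 95, 105], [15, 122, 127]]
```

View pics/c1.png

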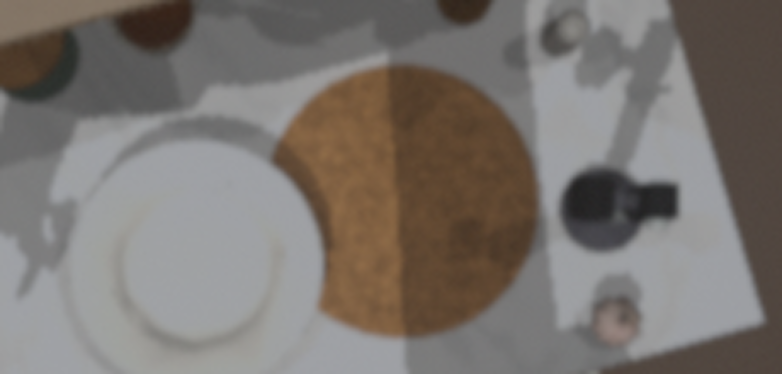

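View pics/c2.png

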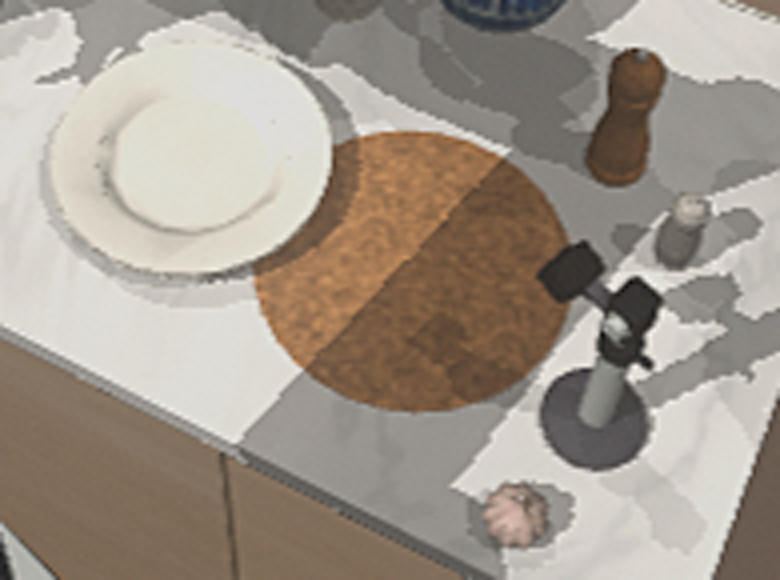

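Crops: in the top view the block is at (373,199), the camera body at (354,198), the foot centre at (357,201), and the plate rim is clear at its top and right. In the scene view the foot centre is at (319,284) and the button at (324,262).

Run:
```python
from h import *
C1=lambda u,v:(u/3.4+180,v/3.4+140); C2=lambda u,v:(u/4+170,v/4+180)
for n,f,pts in(("top",C1,[(70,235),(325,240),(195,138),(320,305),(110,175),(275,165),(310,200)]),("scene",C2,[(52,160),(333,165),(190,40),(170,272),(90,80),(290,85),(90,240),(280,245)])):
    P=np.array([onz(n,*f(*p),.033)[:2] for p in pts]); print(n,"plate",fitcircle(P),np.round(np.linalg.norm(P-fitcircle(P)[0],axis=1),3))
for n,f,pts in(("top",C1,[(400,66),(460,82),(510,125),(537,180),(535,235),(500,300),(450,330),(400,338),(345,325),(320,80)]),("scene",C2,[(255,285),(275,345),(320,385),(370,405),(430,412),(490,398),(540,362),(570,300),(540,195),(480,148),(420,131),(360,138)])):
    P=np.array([onz(n,*f(*p),.0)[:2] for p in pts]); print(n,"mat",fitcircle(P),np.round(np.linalg.norm(P-fitcircle(P)[0],axis=1),3))
print("foot",onz("top",*C1(601,208),.008),onz("scene",*C2(595,418),.008))
print("garlic",onz("top",*C1(614,320),.025),onz("scene",*C2(517,515),.025))
print("blocktop",onz("top",*C1(657,200),.212),"cam",onz("top",*C1(592,198),.204))
print("blocktop scene",onz("scene",*C2(637,298),.212),"button",onz("scene",*C2(617,328),.192),"camtop",onz("scene",*C2(578,262),.2))
for n,f,p,z in(("top",C1,(462,10),.17),("top",C1,(565,30),.09),("scene",C2,(636,55),.17),("scene",C2,(692,200),.09)): print("byst",onz(n,*f(*p),z))
import json
im=vision.camera_info("top"); print(-np.array(im["R"]).T@im["t"])
for n in["beaker"]: print(onz("top",148,222,.078),onz("scene",161,168,.078))
```

```text
top plate (array([0.48435237, 0.25150492]), np.float64(0.13255529706806532)) [0.134 0.133 0.133 0.131 0.13  0.132 0.134]
scene plate (array([0.48493456, 0.25232742]), np.float64(0.12760792286220785)) [0.127 0.132 0.131 0.127 0.129 0.119 0.126 0.13 ]
top mat (array([0.55246672, 0.04066055]), np.float64(0.14542947146322677)) [0.142 0.142 0.143 0.148 0.148 0.148 0.145 0.144 0.142 0.152]
scene mat (array([0.55100814, 0.03814845]), np.float64(0.1439923007845003)) [0.142 0.146 0.145 0.143 0.144 0.144 0.145 0.144 0.143 0.144 0.146 0.143]
foot [ 0.54185205 -0.17017798  0.008     ] [ 0.54013269 -0.17313139  0.008     ]
garlic [ 0.42596424 -0.17558332  0.025     ] [ 0.42410057 -0.17925363  0.025     ]
blocktop [ 0.54031026 -0.16500379  0.212     ] cam [ 0.54305437 -0.10930352  0.204     ]
blocktop scene [ 0.54048015 -0.17130662  0.212     ] button [ 0.52153553 -0.17125016  0.192     ] camtop [ 0.54189231 -0.11895947  0.2       ]
byst [ 0.72082577 -0.00218569  0.17      ]
byst [ 0.71564168 -0.11734749  0.09      ]
byst [ 0.75624444 -0.02591959  0.17      ]
byst [ 0.72049161 -0.12764369  0.09      ]
[0.4883853  0.19253556 1.34756412]
[0.47652912 0.55043008 0.078     ] [0.47744131 0.559301   0.078     ]
```

Two views agree: mat (0.5515, 0.039), stand (0.541, −0.171), 0.210 m apart as specified, yaw about −0.05. The plate is at (0.4845, 0.252). I'll push it with both open fingers as a cradle, with the tool yawed across the push direction.

```bash
cat > d.py <<'E'
import sys,numpy as np
from scipy.spatial.transform import Rotation as R
from cell import env, vision, order
s=env.sense(); a=[float(v) for v in sys.argv[1:]]
R0=R.from_euler("xyz",s["orientation"]); R1=R.from_euler("xyz",[np.pi,0,a[3]])
print("tcp",s["tool_pos"].round(4),"rotvec",(R0.inv()*R1).as_rotvec().round(3),"d",R0.inv().apply(np.array(a[:3])-s["tool_pos"]).round(4))
E
python3 d.py 0.435 0.409 0.10 1.876
python3 steer.py '[[0,0,0.12,-0.03,-0.01,0.018,1],[0,0,0.24,-0.06,-0.02,0.036,1],[0,0,0.36,-0.09,-0.03,0.054,1],[0,0,0.48,-0.12,-0.04,0.072,1],[0,0,0.6,-0.15,-0.05,0.09,1]]'; python3 d.py 0.435 0.409 0.06 1.876
```

```text
t: 0.52
tool_pos: [0.3774, 0.4582, 0.1403]
orientation: [-3.141, 0.0, 2.104]
force: [0.5, 0.1, 0.1]
finger_gap: 0.998
gripper_force: 0.0
tcp [0.3774 0.4582 0.1403] rotvec [-0.     0.     0.228] d [-0.0717  0.0245  0.0803]
```

```bash
python3 steer.py '[[0,0,0.12,-0.025,0.008,0.027,1],[0,0,0.228,-0.05,0.016,0.054,1],[0,0,0.228,-0.0717,0.0245,0.08,1],[0,0,0.228,-0.0717,0.0245,0.1,1],[0,0,0.228,-0.0717,0.0245,0.12,1]]'; python3 d.py 0.435 0.409 0.010 1.876;python3 - <<'E'
from h import *
cv2.imwrite("pics/s1.png",cv2.resize(vision.snapshot("scene")[60:310,100:400,::-1],None,fx=2.4,fy=2.4))
E
```

```text
t: 0.93
tool_pos: [0.4355, 0.4089, 0.0196]
orientation: [-3.14, 0.001, 1.879]
force: [0.1, 0.5, 0.1]
finger_gap: 1.003
gripper_force: 0.0
tcp [0.4355 0.4089 0.0196] rotvec [-0.001  0.001  0.003] d [ 0.0002 -0.0004  0.0096]
```

View pics/s1.png

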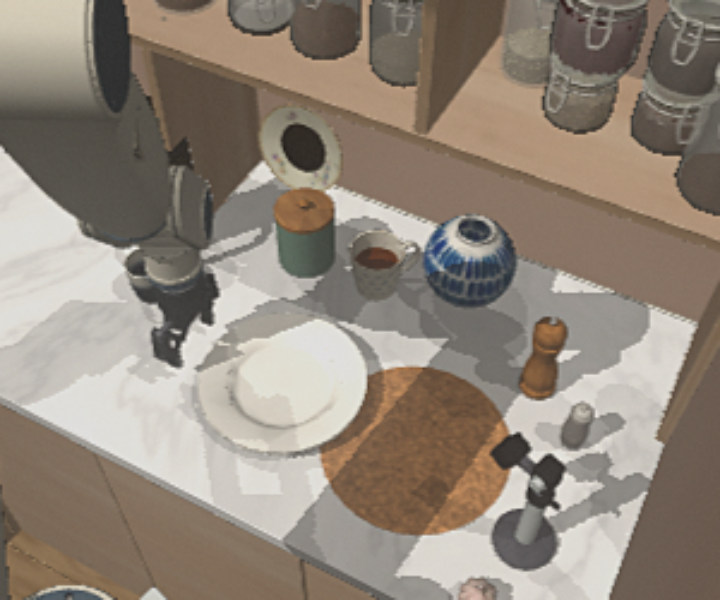

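The fingers are down beside the plate's far rim, straddling the push line. I'll descend and push.

```bash
python3 steer.py '[[0,0,0,-0.005,0,0.01,1],[0,0,0,-0.015,0,0.01,1],[0,0,0,-0.025,0,0.01,1],[0,0,0,-0.035,0,0.01,1],[0,0,0,-0.045,0,0.01,1]]'; python3 steer.py '[[0,0,0,-0.012,0,0,1],[0,0,0,-0.024,0,0,1],[0,0,0,-0.036,0,0,1],[0,0,0,-0.048,0,0,1],[0,0,0,-0.06,0,0,1]]';python3 d.py 0.511 0.167 0.010 1.876
```

```text
t: 1.4
tool_pos: [0.4495, 0.3677, 0.0126]
orientation: [3.139, -0.001, 1.882]
force: [-2.4, 3.4, -1.0]
finger_gap: 1.002
gripper_force: 1.7
t: 1.82
tool_pos: [0.4676, 0.3098, 0.0121]
orientation: [3.14, -0.001, 1.881]
force: [-2.2, 4.4, 2.9]
finger_gap: 0.999
gripper_force: 2.7
tcp [0.4676 0.3098 0.0121] rotvec [ 0.002 -0.001  0.005] d [-0.1493 -0.0023  0.002 ]
```

```bash
python3 steer.py '[[0,0,0,-0.012,0,0,1],[0,0,0,-0.024,0,0,1],[0,0,0,-0.036,-0.001,0,1],[0,0,0,-0.048,-0.001,0,1],[0,0,0,-0.06,-0.002,0,1]]'; python3 steer.py '[[0,0,0,-0.012,0,0,1],[0,0,0,-0.022,0,0,1],[0,0,0,-0.032,0,0,1],[0,0,0,-0.040,0,0,1],[0,0,0,-0.045,0,0,1]]';python3 d.py 0.511 0.167 0.010 1.876;python3 - <<'E'
from h import *
for n in("scene","top"): cv2.imwrite(f"pics/{n}2.png",vision.snapshot(n)[:,:,::-1])
a=cv2.resize(cv2.imread("pics/top2.png")[140:250,180:410],None,fx=3.4,fy=3.4,interpolation=cv2.INTER_CUBIC);b=cv2.resize(cv2.imread("pics/scene2.png")[190:300,180:320],None,fx=2,fy=2)
cv2.imwrite("pics/c3.png",np.vstack([a,np.hstack([b,np.zeros((b.shape[0],a.shape[1]-b.shape[1],3),np.uint8)])]))
E
```

```text
t: 2.23
tool_pos: [0.4841, 0.252, 0.0121]
orientation: [3.14, -0.001, 1.881]
force: [-0.9, 5.3, 2.9]
finger_gap: 1.007
gripper_force: 2.7
t: 2.65
tool_pos: [0.4974, 0.2088, 0.0118]
orientation: [3.141, -0.0, 1.881]
force: [-1.8, 5.6, 3.2]
finger_gap: 0.998
gripper_force: 3.0
tcp [0.4974 0.2088 0.0118] rotvec [ 0.    -0.     0.005] d [-0.044   0.0002  0.0018]
```

View pics/c3.png

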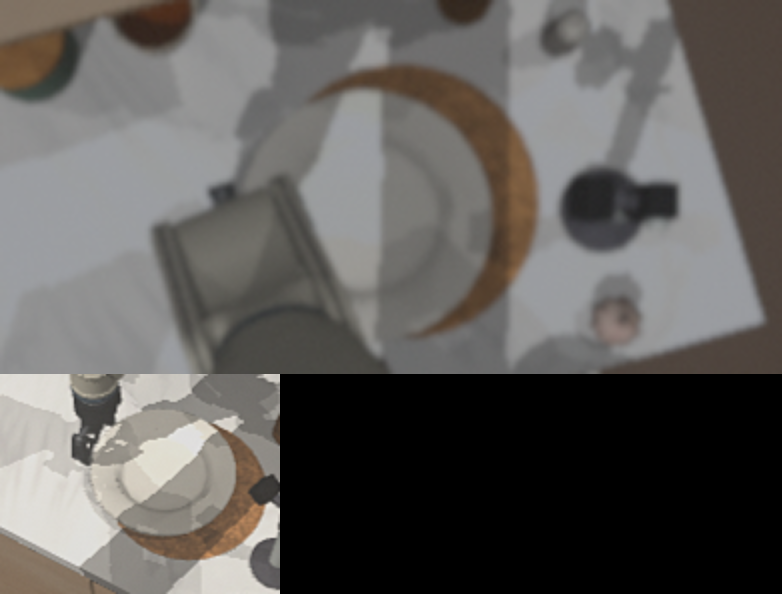

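The plate is partly over the mat, with its rim visible at, for example, (350,87), (490,175) and (405,337) in the crop. I'll fit its centre.

Run:
```python
from h import *
P=np.array([onz("top",u/3.4+180,v/3.4+140,.033)[:2] for u,v in [(350,87),(420,98),(465,130),(490,175),(497,225),(480,280),(445,315),(405,337)]])
c,r=fitcircle(P); print(c,r)
from scipy.optimize import least_squares
c2=least_squares(lambda c:np.linalg.norm(P-c,axis=1)-.1315,c).x; print(c2, np.array([.5515,.039])-c2)
```

```text
[0.53819503 0.07482144] 0.1308679878321489
[0.53808599 0.07561938] [ 0.01341401 -0.03661938]
```

```bash
python3 steer.py '[[0,0,0,-0.01,0,0,1],[0,0,0,-0.02,0.001,0,1],[0,0,0,-0.028,0.001,0,1],[0,0,0,-0.034,0.001,0,1],[0,0,0,-0.038,0.001,0,1]]'; python3 steer.py '[[0,0,0,0,0,0,1],[0,0,0,0.01,0,0,1],[0,0,0,0.03,0,0,1],[0,0,0,0.06,0,-0.02,1],[0,0,0,0.075,0,-0.06,1]]'; python3 steer.py '[[0,0,0,0.02,0,-0.035,1],[0,0,0,0.04,0,-0.07,1],[0,0,0,0.04,0,-0.11,1],[0,0,0,0.04,0,-0.15,1],[0,0,0,0.04,0,-0.19,1]]';python3 - <<'E'
from h import *
for n in("scene","top"): cv2.imwrite(f"pics/{n}3.png",vision.snapshot(n)[:,:,::-1])
a=cv2.resize(cv2.imread("pics/top3.png")[140:250,210:410],None,fx=2.8,fy=2.8,interpolation=cv2.INTER_CUBIC);b=cv2.resize(cv2.imread("pics/scene3.png")[185:305,170:350],None,fx=2.3,fy=2.3)
cv2.imwrite("pics/c4.png",np.vstack([a,np.hstack([b,np.zeros((b.shape[0],a.shape[1]-b.shape[1],3),np.uint8)])]))
E
python3 d.py .541 -.171 .3 1.521
```

```text
t: 3.17
tool_pos: [0.5096, 0.1735, 0.0113]
orientation: [-3.141, -0.0, 1.881]
force: [-1.6, 4.8, 2.4]
finger_gap: 1.001
gripper_force: 2.4
t: 3.58
tool_pos: [0.483, 0.2459, 0.0673]
orientation: [-3.133, 0.001, 1.882]
force: [0.2, 0.2, 0.4]
finger_gap: 0.999
gripper_force: 0.0
t: 4.0
tool_pos: [0.4733, 0.2839, 0.2621]
orientation: [-3.141, 0.001, 1.883]
force: [0.8, 0.7, 0.4]
finger_gap: 1.001
gripper_force: 0.0
tcp [0.4773 0.2858 0.2672] rotvec [ 0.011 -0.004  0.362] d [-0.4542 -0.0792 -0.0346]
```

View pics/c4.png

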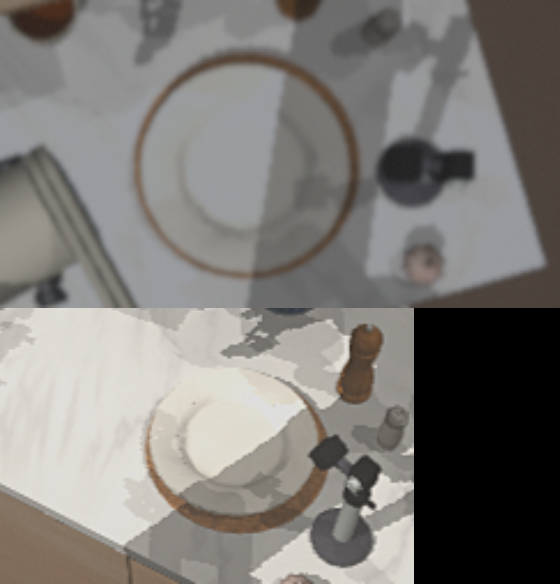

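The plate is concentric with the mat, with an even cork ring showing all round. Now over to the stand.

```bash
python3 steer.py '[[0,0,0.04,-0.03,-0.005,-0.006,1],[0,0,0.08,-0.065,-0.011,-0.012,1],[0,0,0.12,-0.1,-0.017,-0.02,1],[0,0,0.16,-0.135,-0.023,-0.03,1],[0,0,0.2,-0.17,-0.03,-0.035,1]]'; python3 steer.py '[[0,0,0.04,-0.035,0,0,1],[0,0,0.08,-0.07,0,0,1],[0,0,0.12,-0.105,0,0,1],[0,0,0.16,-0.14,0,0,1],[0,0,0.16,-0.175,0,0,1]]'; python3 d.py .541 -.171 .3 1.521
```

```text
t: 4.52
tool_pos: [0.4978, 0.1112, 0.2955]
orientation: [3.141, 0.0, 1.681]
force: [1.0, 0.7, 1.0]
finger_gap: 0.995
gripper_force: 0.0
t: 4.93
tool_pos: [0.5168, -0.0629, 0.2945]
orientation: [-3.14, 0.0, 1.52]
force: [0.4, -0.7, 0.7]
finger_gap: 1.0
gripper_force: 0.0
tcp [ 0.5168 -0.0629  0.2945] rotvec [-0.001  0.    -0.001] d [-0.1067  0.0296 -0.0055]
```

```bash
python3 steer.py '[[0,0,0,-0.03,0.008,0,1],[0,0,0,-0.06,0.016,0,1],[0,0,0,-0.09,0.024,0,1],[0,0,0,-0.107,0.03,0,1],[0,0,0,-0.107,0.03,0,1]]'
python3 - <<'E'
from h import *
c=vision.camera_info("wrist"); im=vision.snapshot("wrist"); cv2.imwrite("pics/w1.png",im[:,:,::-1])
print(env.sense()["tool_pos"],-np.array(c["R"]).T@c["t"])
for z in (.212,): print("axis pred",pix("wrist",np.array([.541,-.171,z]),c))
E
```

```text
t: 5.35
tool_pos: [0.5425, -0.1727, 0.2942]
orientation: [-3.141, 0.001, 1.519]
force: [-0.3, 0.3, -0.2]
finger_gap: 0.997
gripper_force: 0.0
[ 0.54194776 -0.17097029  0.29412635] [ 0.54682217 -0.09968912  0.43669485]
axis pred [254.46213542 197.72903837]
```

View pics/w1.png

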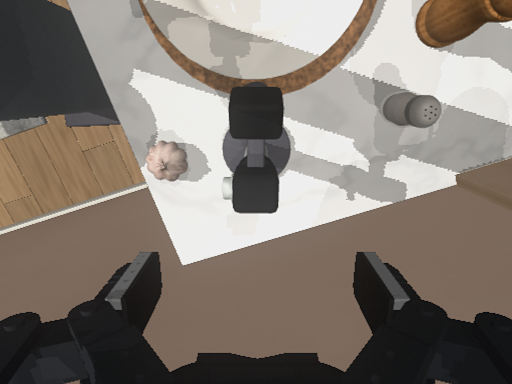

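The wrist view confirms it: the block top is centred at about (256,197) against a predicted (254,198), and the button is on the left at (227,188). Descend to a TCP height of 0.169.

```bash
python3 d.py .541 -.171 .169 1.521; python3 steer.py '[[0,0,0,0,0,0.03,1],[0,0,0,0,0,0.06,1],[0,0,0,0,0,0.09,1],[0,0,0,0,0,0.115,1],[0,0,0,0,0,0.125,1]]';  python3 d.py .541 -.171 .169 1.521
```

```text
tcp [ 0.5419 -0.171   0.2941] rotvec [-0.002 -0.    -0.001] d [-1.000e-04 -7.000e-04  1.251e-01]
t: 5.82
tool_pos: [0.5394, -0.1677, 0.1665]
orientation: [-3.135, -0.002, 1.523]
force: [-0.6, 0.7, 0.2]
finger_gap: 1.0
gripper_force: 0.0
tcp [ 0.5394 -0.1677  0.1665] rotvec [-0.006 -0.002  0.002] d [-0.0032  0.0017 -0.0026]
```

```bash
python3 steer.py '[[0,0,0,0,0,0,1],[0,0,0,0,0,0,0.7],[0,0,0,0,0,0,0.6],[0,0,0,0,0,0,0.55],[0,0,0,0,0,0,0.5]]';python3 d.py .541 -.171 .169 1.521; python3 steer.py '[[0,0,0,0,0,0,0.45],[0,0,0,0,0,0,0.3],[0,0,0,0,0,0,0.3],[0,0,0,0,0,0,0.3],[0,0,0,0,0,0,0.3]]';python3 d.py .541 -.171 .169 1.521
```

```text
t: 6.23
tool_pos: [0.5419, -0.1701, 0.1717]
orientation: [3.142, 0.0, 1.522]
force: [-6.2, 0.6, 3.4]
finger_gap: 0.503
gripper_force: 2.7
tcp [ 0.5419 -0.1701  0.1717] rotvec [0.    0.    0.001] d [-0.001  -0.0008  0.0027]
t: 6.65
tool_pos: [0.541, -0.17, 0.1716]
orientation: [-3.139, -0.0, 1.521]
force: [-5.0, 1.0, 9.0]
finger_gap: 0.392
gripper_force: 61.9
tcp [ 0.541  -0.17    0.1716] rotvec [-0.002 -0.     0.   ] d [-0.001   0.0001  0.0026]
```

Opening 0.392 (about 33 mm) is a bit less than the expected 36 mm, so I'll check with the wrist and scene views.

Run:
```python
from h import *
w=vision.snapshot("wrist")[:,:,::-1]; s=vision.snapshot("scene")[:,:,::-1]
a=cv2.resize(w[130:380,130:390],None,fx=1.5,fy=1.5);b=cv2.resize(s[200:310,270:380],None,fx=3.4,fy=3.4)[:375]
b=b[:a.shape[0]];b=cv2.copyMakeBorder(b,0,a.shape[0]-b.shape[0],0,0,cv2.BORDER_CONSTANT)
cv2.imwrite("pics/w2.png",np.hstack([a,b]));print(env.sense())
```

```text
{'t': 6.75, 'qpos': array([-3.25260356e-01,  4.16949626e-01,  1.80259129e+00, -4.50469592e-04,
        9.24384774e-01, -2.75632482e-01]), 'dq': array([-1.93339279e-05, -1.15267738e-03,  8.81817738e-04,  1.23208882e-03,
        8.81858978e-04, -1.01970719e-03]), 'joint_torque': array([  0.4667006 , -48.52692246, -25.77323914,   0.33990118,
        -2.65812054,  -0.1382894 ]), 'tool_pos': array([ 0.54094693, -0.16998345,  0.17153385]), 'orientation': array([-3.13924994e+00, -2.89558529e-04,  1.52143986e+00]), 'force': array([-5.03408599,  0.78518823,  8.07167377]), 'torque': array([ 0.31217446,  2.061161  , -0.15143091]), 'gripper_force': 61.94658972322941, 'finger_gap': 0.387564577796086}
```

View pics/w2.png

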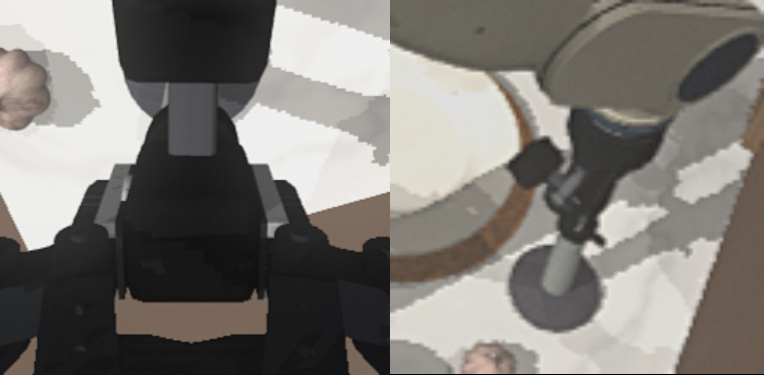

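The pads straddle the block symmetrically, with the button pressed in under the left pad. Now draw it up.

```bash
python3 steer.py '[[0,0,0,0,0,-0.006,0.3],[0,0,0,0,0,-0.014,0.3],[0,0,0,0,0,-0.022,0.3],[0,0,0,0,0,-0.03,0.3],[0,0,0,0,0,-0.038,0.3]]';python3 steer.py '[[0,0,0,0,0,-0.008,0.3],[0,0,0,0,0,-0.016,0.3],[0,0,0,0,0,-0.024,0.3],[0,0,0,0,0,-0.03,0.3],[0,0,0,0,0,-0.034,0.3]]'
```

```text
t: 7.17
tool_pos: [0.5409, -0.17, 0.2086]
orientation: [-3.139, -0.0, 1.522]
force: [-2.7, -2.3, -7.7]
finger_gap: 0.389
gripper_force: 62.2
t: 7.58
tool_pos: [0.541, -0.17, 0.2429]
orientation: [-3.139, -0.0, 1.522]
force: [-4.6, -1.5, -9.2]
finger_gap: 0.391
gripper_force: 61.9
```

```bash
python3 steer.py '[[0,0,0,0,0,-0.003,0.3],[0,0,0,0,0,-0.005,0.3],[0,0,0,0,0,-0.007,0.3],[0,0,0,0,0,-0.008,0.3],[0,0,0,0,0,-0.009,0.3]]'; python3 steer.py '[[0,0,0,0,0,-0.001,0.3],[0,0,0,0,0,-0.001,0.3],[0,0,0,0,0,-0.001,0.3],[0,0,0,0,0,-0.001,0.3],[0,0,0,0,0,-0.001,0.3]]'
```

```text
t: 8.0
tool_pos: [0.5409, -0.1699, 0.2513]
orientation: [-3.139, -0.0, 1.522]
force: [-5.3, -2.3, -9.5]
finger_gap: 0.394
gripper_force: 61.8
t: 8.42
tool_pos: [0.5409, -0.1699, 0.2517]
orientation: [-3.139, -0.0, 1.522]
force: [-5.3, -1.8, -13.6]
finger_gap: 0.395
gripper_force: 62.4
```

The force jumped at exactly 80 mm of travel, which marks the end stop. One last look before handing in.

Run:
```python
from h import *
w=vision.snapshot("wrist")[:,:,::-1]; s=vision.snapshot("scene")[:,:,::-1]
a=cv2.resize(w[130:380,130:390],None,fx=1.5,fy=1.5);b=cv2.resize(s[170:310,210:360],None,fx=2.67,fy=2.67)[:375]
b=cv2.copyMakeBorder(b,0,a.shape[0]-b.shape[0],0,0,cv2.BORDER_CONSTANT)
cv2.imwrite("pics/w3.png",np.hstack([a,b]));print(env.sense()["force"],env.sense()["tool_pos"])
```

```text
[ -5.50700431  -2.74504727 -11.81251319] [ 0.5409658  -0.16995084  0.25169614]
```

View pics/w3.png

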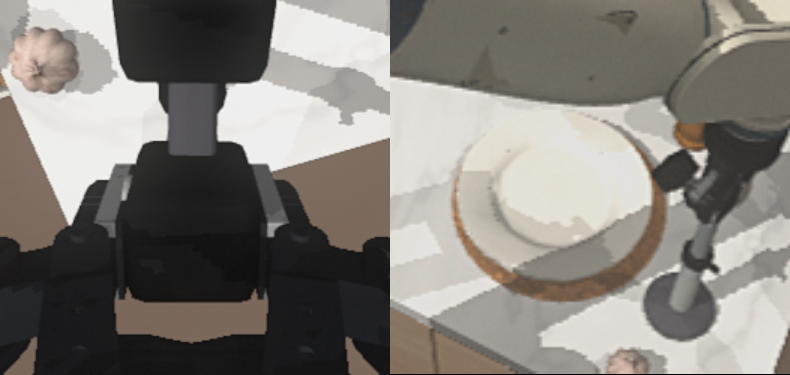

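The telescope is drawn out, with the inner tube visible above the collar. The block sits unmoved in the pads, and the plate is still centred on the mat.

```bash
python3 -c "
from cell import env, vision, order
print(order.finish_job())"
```

```text
the job is handed in; nothing more can be done
None
```

The job is handed in: the plate is centred on the mat to within a few millimetres by the images, and the gripper is holding the camera at its second stop (80 mm of travel, force rising at the stop) with the button squeezed in as far as the views show; no verdict was returned.

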